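# Lock the stop collar on the yarn winder's shaft

### The arm

A 7-joint arm with a two-finger parallel gripper is mounted at the origin on the work surface. World frame = base frame: x ahead of the robot, y to its left, z up, the work surface at z = 0. Lengths are in m, angles in degrees, forces in N, time in s.
With the tool pointing down it reaches from about 0.4 to 0.85 m from the base axis. Payload 6.9 kg.
Tool frame: the origin (TCP) lies at the very end of the fingers, on their centre line; the grasp point (between the pads) lies 19 mm behind it; x points along the fingers, z is the direction in which the jaws open and shut, and the axes are right-handed (so a half turn about x gives the same grasp; the last joint's range is limited). The gripper opens to 85 mm and grips with 20 to 120 N. Pads are 22 mm wide; open, the fingers measure 114 mm over their backs; the gripper's body (76 mm by 85 mm) begins 54 mm behind the grasp point. The pads swing forward as they close: fully open they stand 13 mm farther back than shut.
Start: joints at [6.045, 29.078, -13.613, 85.955, 7.202, 65.827, -8.869], TCP at [0.625, -0, 0.231] pointing down, gripper open.
Joint ranges: [-176.47, 176.47], [-13.61, 117.27], [-81.72, 77.17], [0.22, 143.17], [-87.28, 267.28], [10, 112.55], [-165.47, 165.47]. Speed limits (degrees/s): [136.94, 136.94, 180, 180, 180, 180, 180].

### API

Orientations are given as [roll, pitch, yaw] about the fixed x, y, z axes, in that order (R = Rz(yaw) Ry(pitch) Rx(roll)).
In Python, from bench import arm gives the robot as it stands. The module is installed in compiled form; this text tells all that it offers.
- The arm moves only by the tool play_rows, never from a script. Its arguments are lists of equal length, an entry for each row: "hand": the closure, from 0 (fully open) to 1 (shut); "xyz": the shift along the tool's x, y, z in cm, a list of three; "rot": the turn, a rotation vector about the tool's x, y, z in rad, a list of three. A call has 1 to 5 rows; each row is the pose to reach, as a shift and turn from the pose commanded when the call began, along the tool's axes at that moment; what a row does not reach only later rows make up. A row lasts 1/10 s, in which the tool goes at most 50 mm and 8.59 degrees, less where a joint would pass 70% of its speed; a pose out of reach is approached as far as the arm can. A call with a gripper value outside its range is refused whole. The fingers move at their own pace and stop on an object; "grip_force" is the grip in N (left out, the last holds). Time passes only in rows, so rows that repeat a pose let the fingers close. It gives the time, the measured TCP pose, the force and the opening at its end, in the units of the state.
- arm.observe(): the state, without advancing time (a new reading comes with each control period).
- arm.capture(name): name is "scene" or "side" or "wrist"; returns the picture (480x640x3 uint8, red, green, blue); there is no depth.
- arm.calibration(name): a dict with "K" (3x3 intrinsics, pixels), "eye" and "rotation" of the camera in the world. Camera axes: x right, y up, looking along -z (the intrinsics and any distortion apply to the point x, -y, -z); pixel columns grow to the right and rows downward; lengths in m; the calibration is good to about 2 mm. The wrist camera is an equidistant fisheye: a pixel r from the principal point sees the ray r / f radians off the axis. A picture is of the moment at which its call begins: read the wrist's pose just before it. calibration takes no time and is no camera call; for the wrist camera it gives the pose at the moment of the call.
- arm.sign_off(): hands the job in, once; it reports no verdict.
The state is a dict: "t": time; "joint_pos": joint angles; "joint_vel": joint speeds; "tau": joint torques, N m; "tcp_pos": TCP position; "eef_rot": TCP orientation; "contact_force": force on the tool from outside, world axes, zero at the start; "ft_torque": the same for the moment, N m; "gripper_width": finger opening in m.
Only numpy, scipy, OpenCV 4.12 (cv2) and the standard library are available. Lean on these libraries where they do the work, as an engineer would, in place of code of your own. Each camera call takes 0.05 s, during which the arm holds its last target. There are 200 camera calls.

### The job

The stop collar on the yarn winder is loose: turn the collar about the shaft until its wing screw squarely faces the flat milled along the shaft, then turn the wing clockwise until the screw is firmly tight on the flat, hand-tight and not forced. Leave the jar, the bowl and the wooden spool where they are, and let go at the end.

Things in the scene. Friction and masses are not known exactly. Their poses are not given: they have to be found in the camera images.
- winder: Yarn winder fixed to the table: wooden board 240 (x) x 130 (y) x 18 mm, two wooden posts 22 x 50 mm, 112 mm high, centred 85 mm to either side along its x. Origin on the table under the middle. The steel shaft lies level along its x axis, 95 mm above the table; outside the -x post it carries a wooden wheel of 80 mm diameter, outside the other its bare end sticks out 32 mm.
- shaft: Steel shaft, 28 mm in diameter, held still by a brake, with a 18 mm wide flat milled along its length, 10.5 mm from the centre line (up to 1.5 mm more or less, not measured). Origin on the centre line midway between the posts; x along the shaft as the winder's x; z is the outward normal of the flat, which faces up, leaning up to 0.3 rad to either side.
- collar: Dark steel stop collar, 50 mm in diameter, 20 mm wide, midway between the posts. Origin on the centre line; x along the shaft; z points out along the wing screw and at the start leans 0.8 to 1.2 rad from upright towards the winder's +y. It turns about the shaft with a drag of 0.12 N m and stays where left. A 16 mm round boss holds the screw and ends 27 mm from the centre line.
- screw: Wing screw with its wing. Origin at the middle of its flat tip, 9 mm in diameter, 15.5 mm from the shaft's centre line at the start; z points out to the wing. Clockwise turning, seen from the outer end, drives it inwards 5 mm per radian, with a thread drag of 0.11 N m; it meets the flat after about 0.7 to 1.3 rad, the round of the shaft much sooner, and stays where it is left.
- wing_centre (a point): Middle of the wing, an aluminium bar 36 (x) x 10 (y) x 30 (z) mm, parallel to the shaft at the start, gripped across y; z along the screw, outwards. It is 50 mm from the shaft's centre line and moves in with the screw. With the tip on the flat the wing stops within about 0.15 rad of turning: a torque of 0.15 to 0.25 N m held on the wing makes it firmly tight (over 0.11 is needed), over 0.4 is too much.
- jar: Closed green glass jar, 46 mm in diameter, 42 mm high; origin at its foot. Leave alone.
- bowl: White bowl, 130 mm in diameter, 42 mm high; origin at its foot. Leave alone.
- spool: Empty wooden spool, 36 mm in diameter, 44 mm high, standing; origin at its foot. Leave alone.

How it is judged:
By the outcome, as a careful person would: the job done as asked, in the order asked, and still so for the second after the job is handed in, with the robot touching nothing.
It also fails if it takes over 64 s, if anything falls off the work surface, if the arm or the gripper's body presses on something with over 40 N, if the wrist force passes 120 N, or if a joint passes its speed limit or range.

## Working session

There is one attempt and no reset: what is moved stays moved. The work goes in short steps, Python scripts to look and compute and a tool call to move; the robot and the scene stay as the last step left them, time stands still between calls to the robot, and variables do not carry over. Pictures are saved under pics/ and viewed, about 8 in all and at most 12, crops included, and the job is handed in when it is done.

Besides the shell and the picture viewer there is one more tool, called after "Call:" as a command line: name --argument value ..., lists and objects as JSON in quotes. play_rows: Moves the arm, as the interface text tells. Its arguments: {"type":"object","properties":{"hand":{"type":"array","items":{"type":"number"}},"xyz":{"type":"array","items":{"type":"array","items":{"type":"number"}}},"rot":{"type":"array","items":{"type":"array","items":{"type":"number"}}},"grip_force":{"type":"number"}},"required":["hand","xyz","rot"]}

```bash
mkdir -p pics; ls; python3 - <<'E'
from bench import arm
import cv2
s=arm.observe();print(s)
for n in("scene","side","wrist"):
    c=arm.calibration(n);print(n,c)
    cv2.imwrite(f"pics/{n}0.png",arm.capture(n)[:,:,::-1])
E
```

```text
pics
{'t': 0.0, 'joint_pos': array([  6.04446905,  29.12431518, -13.61016454,  86.00760946,
         7.2001662 ,  65.8274859 ,  -8.87033745]), 'joint_vel': array([-0.01828104, -0.07333504, -0.04365002, -0.06637506, -0.11243466,
       -0.00133027,  0.01224476]), 'tau': array([ 1.19726570e-03, -6.20588279e+01, -2.18696728e+00, -2.49655455e+01,
        1.23123583e-02,  1.21321963e-02,  2.04169703e-05]), 'tcp_pos': array([ 6.24501727e-01, -5.53303443e-05,  2.30450153e-01]), 'eef_rot': array([179.89859317,  89.89920967, 179.89884508]), 'contact_force': array([-0.03178348, -0.11721022, -0.76183236]), 'ft_torque': array([0.04835772, 0.03614727, 0.04508103]), 'gripper_width': 0.08532841899083232}
scene {'K': array([[440.50576608,   0.        , 323.41077761],
       [  0.        , 440.50576608, 241.53079935],
       [  0.        ,   0.        ,   1.        ]]), 'eye': array([0.8927395 , 0.30064916, 0.82993015]), 'rotation': array([ 2.95697084e+01, -1.21724146e-01,  1.28112511e+02])}
side {'K': array([[596.56974043,   0.        , 316.58955792],
       [  0.        , 596.56974043, 240.50698416],
       [  0.        ,   0.        ,   1.        ]]), 'eye': array([ 0.47721927, -0.94569246,  0.8708294 ]), 'rotation': array([52.66913922, -0.61932975, -3.79280804])}
wrist {'K': array([[371.64829954,   0.        , 311.62080688],
       [  0.        , 371.64829954, 238.6590993 ],
       [  0.        ,   0.        ,   1.        ]]), 'eye': array([0.62491045, 0.08165507, 0.37304625]), 'rotation': array([-1.88410402e+01,  1.88011657e-02,  2.49113183e-02])}
```

View pics/scene0.png

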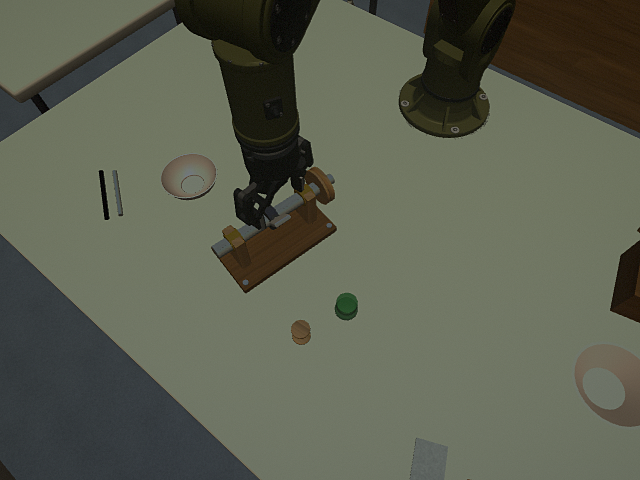

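View pics/side0.png

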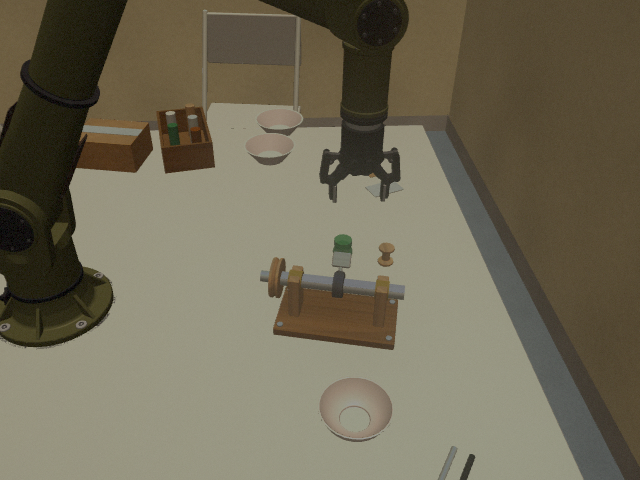

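View wrist.

The scene view shows the winder under the gripper, with the wheel nearest the robot. The side view has the wheel at (277,277), collar at (339,284) and shaft bare end at (404,292). The jar and spool are on the +y side and the bowl on the -y side.

View pics/wrist0.png

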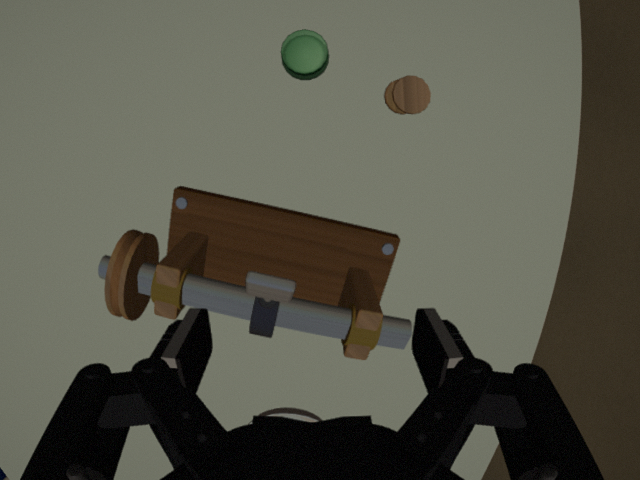

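```bash
cat > h.py <<'E'
import numpy as np, cv2
from scipy.spatial.transform import Rotation as R
from bench import arm
def ray(c,n,u,v):
    K=c["K"];p=np.array([(u-K[0,2])/K[0,0],(v-K[1,2])/K[1,1]])
    if n=="wrist":
        t=np.hypot(*p);d=np.array([p[0]/t*np.sin(t),-p[1]/t*np.sin(t),-np.cos(t)])
    else: d=np.array([p[0],-p[1],-1])
    d=R.from_euler("xyz",c["rotation"],degrees=True).apply(d)
    return np.array(c["eye"]),d/np.linalg.norm(d)
def atz(c,n,u,v,z):
    e,d=ray(c,n,u,v);return e+d*(z-e[2])/d[2]
def proj(c,n,P):
    q=R.from_euler("xyz",c["rotation"],degrees=True).inv().apply(np.atleast_2d(P)-c["eye"])
    x,y,z=q[:,0],-q[:,1],-q[:,2];K=c["K"]
    if n=="wrist":
        t=np.arctan2(np.hypot(x,y),z);r=np.hypot(x,y);a,b=t*x/r,t*y/r
    else:a,b=x/z,y/z
    return np.c_[K[0,0]*a+K[0,2],K[1,1]*b+K[1,2]]
E
python3 - <<'E'
from h import *
c=arm.calibration("side")
for l,u,v,z in[("wheelend",263,276,.095),("shaftend",404,292,.095),("fl",276,334,.0),("fr",396,343,0),("collartop",339,276,.115),("jarfoot",342,264,0),("spoolfoot",386,263,0),("bowl",355,432,0)]:
    print(l,atz(c,"side",u,v,z).round(3))
E
```

```text
wheelend [ 0.439 -0.042  0.095]
shaftend [ 0.711 -0.104  0.095]
fl [ 0.461 -0.11  -0.   ]
fr [ 0.696 -0.147  0.   ]
collartop [ 0.587 -0.073  0.115]
jarfoot [0.614 0.102 0.   ]
spoolfoot [0.716 0.1   0.   ]
bowl [ 0.592 -0.345  0.   ]
```

The wrist view shows the winder yawed about -12°, its wing outer end around (270,285), the collar at (264,318) and the bare shaft end at (410,332). Next I'll enlarge it.

```bash
python3 - <<'E'
import cv2
i=cv2.imread("pics/wrist0.png")[225:365,140:420]
i=cv2.convertScaleAbs(i,alpha=1.5,beta=0)
cv2.imwrite("pics/w0c.png",cv2.resize(i,None,fx=2.85,fy=2.85,interpolation=cv2.INTER_CUBIC))
E
```

```text
(no output)
```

View pics/w0c.png

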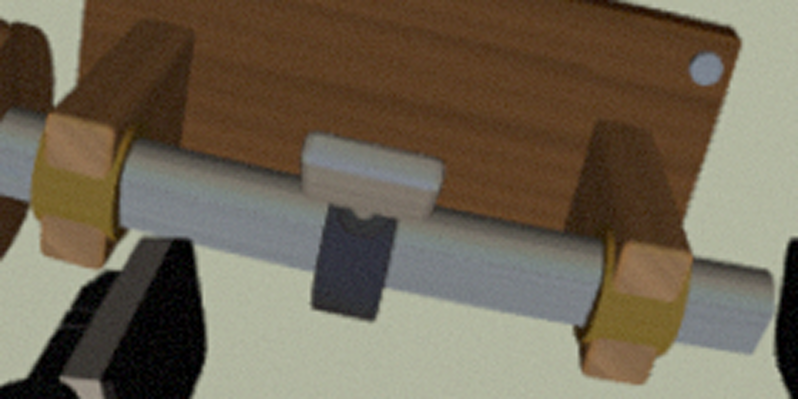

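The crop shows the wing's end face (upper band) and its side face below it, with the collar underneath. The uniform lower zone of the shaft is probably the flat. Next I'll fit the winder pose and wing lean.

```bash
cat >> h.py <<'E'
def Rx(a): return R.from_euler("x",a)
def W(p,P): return R.from_euler("z",p[2]).apply(np.atleast_2d(P))+[p[0],p[1],0]
E
python3 - <<'E'
from h import *
from scipy.optimize import least_squares
c=arm.calibration("wrist")
cr=lambda u,v:(140+u/2.85,225+v/2.85)
pts=[((-.12,.065,.018),(176,187)),((.12,.065,.018),(399,236)),((.128,0,.095),cr(765,312)),
((.074,.025,.112),cr(622,240)),((.096,.025,.112),cr(692,250)),((.074,-.025,.112),cr(583,375)),((.096,-.025,.112),cr(645,383)),
((-.096,.025,.112),cr(50,112)),((-.074,.025,.112),cr(118,122)),((-.096,-.025,.112),cr(40,255)),((-.074,-.025,.112),cr(100,267))]
wing=[((-.018,.005,.065),cr(312,135)),((.018,.005,.065),cr(442,158)),((-.018,-.005,.065),cr(303,165)),((.018,-.005,.065),cr(440,190)),((-.018,-.005,.035),cr(303,205)),((.018,-.005,.035),cr(432,218))]
def res(p):
    A=W(p,[a for a,_ in pts]);B=W(p,Rx(-p[3]).apply([a for a,_ in wing])+[0,0,.095])
    return (proj(c,"wrist",np.r_[A,B])-[b for _,b in pts+wing])
r=least_squares(lambda p:res(p).ravel(),[.58,-.08,-.2,1.],loss="soft_l1")
print(r.x);print(res(r.x).round(1))
p=r.x
# predicted shaft silhouettes in crop at x=-.05,.04 for flat tilt options
for x in(-.05,.045):
    print(x,[(d,[ (( (proj(c,"wrist",W(p,[x,.014*np.sin(np.radians(a)),.095+.014*np.cos(np.radians(a))]))[0]-[140,225])*2.85).round(0)) for a in(d-40,d+40)]) for d in(-17,0,17)])
    print([(a,((proj(c,"wrist",W(p,[x,.014*np.sin(np.radians(a)),.095+.014*np.cos(np.radians(a))]))[0]-[140,225])*2.85).round(0)[1]) for a in range(-110,130,20)])
E
```

```text
[ 0.58684723 -0.07446439 -0.22956988  0.79552935]
[[-2.4 -0.3]
 [ 3.5  1.7]
 [-1.7 -1.7]
 [ 2.4 -0.9]
 [ 3.2  0.4]
 [-0.4  0.1]
 [ 1.7  1.1]
 [-1.5 -1.4]
 [-0.4  1.4]
 [-0.6 -0.1]
 [ 1.7  2. ]
 [-1.1 -2.9]
 [ 3.4  0. ]
 [-1.2 -0.3]
 [ 1.6  2.1]
 [-1.1 -1.7]
 [-0.5  3.7]]
-0.05 [(-17, [array([192., 240.]), array([193., 199.])]), (0, [array([190., 237.]), array([196., 185.])]), (17, [array([189., 231.]), array([200., 172.])])]
[(-110, np.float64(224.0)), (-90, np.float64(234.0)), (-70, np.float64(239.0)), (-50, np.float64(239.0)), (-30, np.float64(234.0)), (-10, np.float64(223.0)), (10, np.float64(209.0)), (30, np.float64(193.0)), (50, np.float64(177.0)), (70, np.float64(164.0)), (90, np.float64(154.0)), (110, np.float64(150.0))]
0.045 [(-17, [array([499., 306.]), array([513., 269.])]), (0, [array([501., 305.]), array([516., 255.])]), (17, [array([504., 299.]), array([518., 241.])])]
[(-110, np.float64(289.0)), (-90, np.float64(299.0)), (-70, np.float64(305.0)), (-50, np.float64(306.0)), (-30, np.float64(302.0)), (-10, np.float64(292.0)), (10, np.float64(279.0)), (30, np.float64(263.0)), (50, np.float64(247.0)), (70, np.float64(233.0)), (90, np.float64(222.0)), (110, np.float64(217.0))]
```

Call:
play_rows --hand '[0,0,0,0,0]' --xyz '[[0,-1.5,-0.8],[0,-3,-1.6],[0,-4.5,-2.4],[0,-6,-3.2],[0,-7.4,-3.8]]' --rot '[[-0.14,0,0],[-0.28,0,0],[-0.42,0,0],[-0.56,0,0],[-0.7,0,0]]'

```text
t: 0.65
tcp_pos: [0.5863, -0.0748, 0.231]
eef_rot: [153.6, 90.0, -166.0]
contact_force: [0.6, 0.4, -0.3]
gripper_width: 0.0853
```

Call:
play_rows --hand '[0,0,0,0,0]' --xyz '[[1.5,0,0],[3,0,0],[4.5,0,0],[6,0,0],[7,0,0]]' --rot '[[-0.14,0,0],[-0.28,0,0],[-0.42,0,0],[-0.56,0,0],[-0.64,0,0]]'

```text
t: 1.15
tcp_pos: [0.5863, -0.0743, 0.1599]
eef_rot: [94.7, 89.9, 171.7]
contact_force: [-1.0, 0.8, 0.1]
gripper_width: 0.0856
```

Call:
play_rows --hand '[0,0]' --xyz '[[0,0,0],[0,0,0]]' --rot '[[0,0,0],[0,0,0]]'

```text
t: 1.35
tcp_pos: [0.5869, -0.0741, 0.1613]
eef_rot: [70.5, 90.0, 147.1]
contact_force: [1.1, -0.1, -0.4]
gripper_width: 0.0854
```

```bash
python3 - <<'E'
from h import *
import pickle
s=arm.observe();print(s["t"],s["tcp_pos"],s["eef_rot"],s["joint_pos"],s["contact_force"],s["ft_torque"])
c=arm.calibration("wrist");pickle.dump(c,open("c1.pkl","wb"));print(c)
i=arm.capture("wrist")[:,:,::-1];cv2.imwrite("pics/w1.png",i)
i=cv2.convertScaleAbs(i,alpha=1.5)
cv2.imwrite("pics/w1v.png",cv2.resize(i,(800,600),interpolation=cv2.INTER_CUBIC))
E
```

```text
1.35 [ 0.58692707 -0.07407656  0.16127379] [ 70.45090974  89.96555667 147.07465233] [ 24.91966036  32.01052424 -32.0979038   96.72489392  19.60374806
  56.98133225  62.54469709] [ 1.06674552 -0.10369926 -0.37373151] [ 0.03030756 -0.00513213 -0.00988312]
{'K': array([[371.64829954,   0.        , 311.62080688],
       [  0.        , 371.64829954, 238.6590993 ],
       [  0.        ,   0.        ,   1.        ]]), 'eye': array([ 0.50639404, -0.05620014,  0.30384381]), 'rotation': array([-1.88435721e+01,  1.69915843e-02,  7.66463100e+01])}
```

View pics/w1v.png

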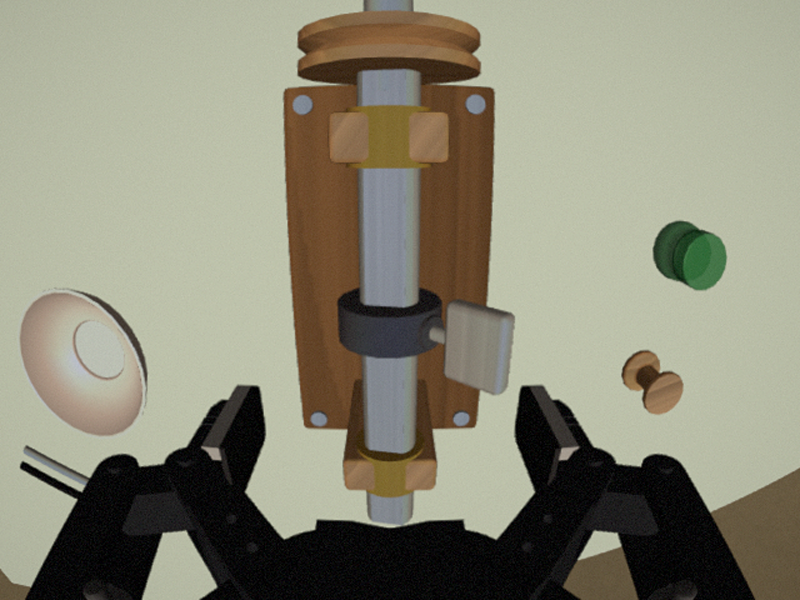

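The view shows the shaft running vertically near column 390 (of 800), the collar at (390,320), and the wing at (480,345), leaning to +y. A vertical line at about column 413 on the shaft may be a flat edge. Next I'll refit and take profiles across the shaft.

```bash
python3 - <<'E'
from h import *
import pickle
from scipy.optimize import least_squares
c=pickle.load(open("c1.pkl","rb"))
pts=[((-.12,-.065,.018),(286,88)),((-.12,.065,.018),(494,88)),((.12,.065,.018),(478,430)),((.12,-.065,.018),(305,428)),
((-.096,-.025,.112),(330,113)),((-.096,.025,.112),(447,113)),((-.074,-.025,.112),(331,162)),((-.074,.025,.112),(447,162)),
((.074,-.025,.112),(344,460)),((.074,.025,.112),(436,459)),((.096,-.025,.112),(346,488)),((.096,.025,.112),(434,488)),((.128,0,.1),(390,524))]
wing=[((-.018,.005,.065),(511,314)),((.018,.005,.065),(506,393)),((-.018,-.005,.035),(448,302)),((.018,-.005,.035),(446,380)),]
Q=np.array([b for _,b in pts+wing])*.8
def res(p):
    A=W(p,[a for a,_ in pts]);B=W(p,Rx(-p[3]).apply([a for a,_ in wing])+[0,0,.095])
    return proj(c,"wrist",np.r_[A,B])-Q
r=least_squares(lambda p:res(p).ravel(),[.58,-.08,-.2,1.],loss="soft_l1")
p=r.x;print(p);print(res(p).round(1).tolist())
im=cv2.imread("pics/w1.png").astype(np.float32)
ys=np.arange(-.016,.0165,.0005)
for x0,x1 in((-.07,-.045),(-.045,-.02),(.02,.045),(.045,.07)):
    xs=np.linspace(x0,x1,40)
    g=np.array([[x,y,.105] for x in xs for y in ys])
    uv=proj(c,"wrist",W(p,g)).astype(np.float32).reshape(len(xs),len(ys),2)
    s=cv2.remap(im,uv[...,0],uv[...,1],cv2.INTER_LINEAR).mean(0).mean(1)
    print(x0,s.round(0).astype(int).tolist())
xs=np.arange(-.072,.074,.00025);yy=np.arange(-.02,.02,.0001)
uv=proj(c,"wrist",W(p,[[x,y,.105] for y in yy for x in xs])).astype(np.float32).reshape(len(yy),len(xs),2)
o=cv2.remap(im,uv[...,0],uv[...,1],cv2.INTER_CUBIC)
cv2.imwrite("pics/rect.png",np.clip((o-60)*2,0,255))
E
```

```text
[ 0.58556703 -0.07462719 -0.23114869  0.78180931]
[[-2.3, -0.9], [2.1, -1.2], [-0.8, -0.9], [-0.9, 1.0], [-1.3, -1.5], [3.8, -1.6], [-1.5, 1.6], [3.4, 1.5], [-1.0, 0.9], [2.0, 1.6], [-0.8, 2.9], [1.8, 2.7], [0.5, -6.0], [4.2, -0.1], [1.1, 0.3], [-5.2, 0.1], [-6.2, -0.9]]
-0.07 [49, 47, 46, 45, 47, 53, 60, 66, 75, 89, 95, 96, 96, 94, 93, 93, 92, 93, 93, 94, 96, 97, 97, 97, 95, 94, 94, 95, 96, 95, 95, 95, 95, 94, 94, 95, 95, 95, 93, 91, 91, 92, 94, 95, 94, 93, 92, 91, 91, 90, 90, 87, 84, 82, 78, 72, 63, 54, 48, 45, 45, 45, 46, 46, 47]
-0.045 [49, 48, 47, 46, 46, 53, 60, 66, 76, 87, 95, 96, 95, 93, 92, 92, 92, 92, 92, 93, 95, 96, 96, 96, 95, 94, 93, 94, 95, 94, 94, 94, 95, 94, 94, 94, 94, 93, 92, 91, 91, 92, 94, 95, 95, 93, 92, 91, 91, 91, 90, 88, 85, 82, 78, 73, 64, 54, 47, 46, 46, 45, 46, 46, 46]
0.02 [37, 36, 37, 39, 43, 51, 60, 65, 73, 85, 92, 93, 92, 91, 91, 90, 91, 91, 91, 90, 90, 91, 91, 91, 91, 91, 92, 92, 92, 91, 91, 92, 93, 92, 91, 90, 90, 91, 92, 92, 93, 93, 92, 92, 92, 92, 91, 90, 90, 89, 88, 87, 83, 80, 78, 72, 64, 54, 44, 39, 38, 38, 38, 38, 38]
0.045 [30, 30, 30, 32, 38, 50, 59, 66, 75, 85, 91, 93, 92, 92, 91, 91, 92, 93, 92, 91, 91, 91, 91, 91, 91, 92, 92, 92, 91, 91, 91, 92, 92, 92, 91, 90, 90, 91, 92, 93, 93, 93, 92, 92, 91, 91, 90, 90, 89, 89, 88, 86, 84, 81, 77, 71, 61, 48, 37, 31, 30, 30, 30, 31, 31][ WARN:0@1.371] global loadsave.cpp:1063 imwrite_ Unsupported depth image for selected encoder is fallbacked to CV_8U.
```

View pics/rect.png

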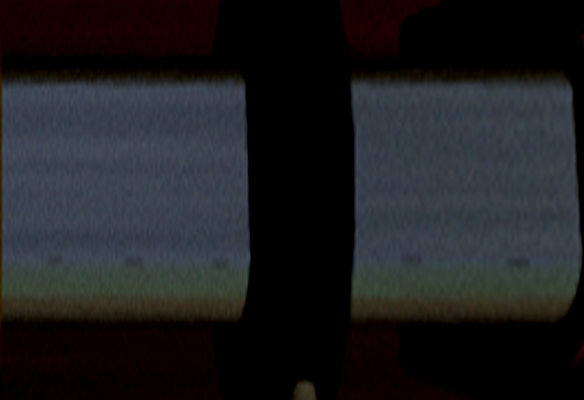

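Call:
play_rows --hand '[0,0,0,0,0]' --xyz '[[-0.4,0,1.4],[-0.4,0,2.8],[-0.4,0,4.2],[-0.4,0,5.6],[-0.4,0,7.1]]' --rot '[[0,0.14,0],[0,0.28,0],[0,0.42,0],[0,0.56,0],[0,0.7,0]]'

```text
t: 1.9
tcp_pos: [0.6042, -0.0032, 0.1674]
eef_rot: [-179.5, 49.7, -102.9]
contact_force: [1.5, -0.1, -0.9]
gripper_width: 0.0855
```

Call:
play_rows --hand '[0,0,0]' --xyz '[[0,0,0],[0,0,0],[0,0,0]]' --rot '[[0,0.1,0],[0,0.1,0],[0,0.1,0]]'

```text
t: 2.2
tcp_pos: [0.6034, -0.0047, 0.1654]
eef_rot: [-179.9, 44.3, -103.2]
contact_force: [-0.5, -0.4, 0.1]
gripper_width: 0.0853
```

```bash
cat >> h.py <<'E'
P0=np.array([.5861,-.0750,-.2305])
def wstate(s):
    "TCP in winder frame (axis origin), tool axis misc"
    Rt=R.from_euler("xyz",s["eef_rot"],degrees=True); Rw=R.from_euler("z",P0[2])
    t=Rw.inv().apply(s["tcp_pos"]-[P0[0],P0[1],.095]); M=(Rw.inv()*Rt).as_matrix()
    r=M[:,0]
    lean=np.arctan2(-r[1],-r[2]); rad=t@(-r); off=t[1]*np.cos(lean)-t[2]*np.sin(lean)
    f=Rt.inv().apply(s["contact_force"]);m=Rt.inv().apply(s["ft_torque"])
    print("t %.2f tcp_w(mm) %s lean %.3f rad_mm %.1f off_mm %.1f toolx.wx %.3f"%(s["t"],(t*1e3).round(1),lean,rad*1e3,off*1e3,r[0]))
    print("M",M.round(3).tolist(),"F_tool",f.round(2),"M_tool",m.round(3),"w",round(s["gripper_width"],4))
E
python3 - <<'E'
from h import *
import pickle
s=arm.observe();wstate(s);print(s["joint_pos"])
c=arm.calibration("wrist");pickle.dump(c,open("c2.pkl","wb"))
i=arm.capture("wrist")[:,:,::-1];cv2.imwrite("pics/w2.png",i)
i=cv2.convertScaleAbs(i,alpha=1.5)
cv2.imwrite("pics/w2v.png",cv2.resize(i,(800,600),interpolation=cv2.INTER_CUBIC))
E
```

```text
t 2.20 tcp_w(mm) [ 0.8 72.4 70.4] lean 0.798 rad_mm 100.9 off_mm 0.1 toolx.wx 0.000
M [[0.0, -1.0, 0.001], [-0.716, 0.001, 0.698], [-0.698, -0.001, -0.716]] F_tool [ 0.3   0.42 -0.48] M_tool [ 0.03  -0.72  -0.018] w 0.0853
[-14.19600086  45.34202559 -15.20902976  83.63575205  43.08290956
  89.54707566  33.19848213]
```

View pics/w2v.png

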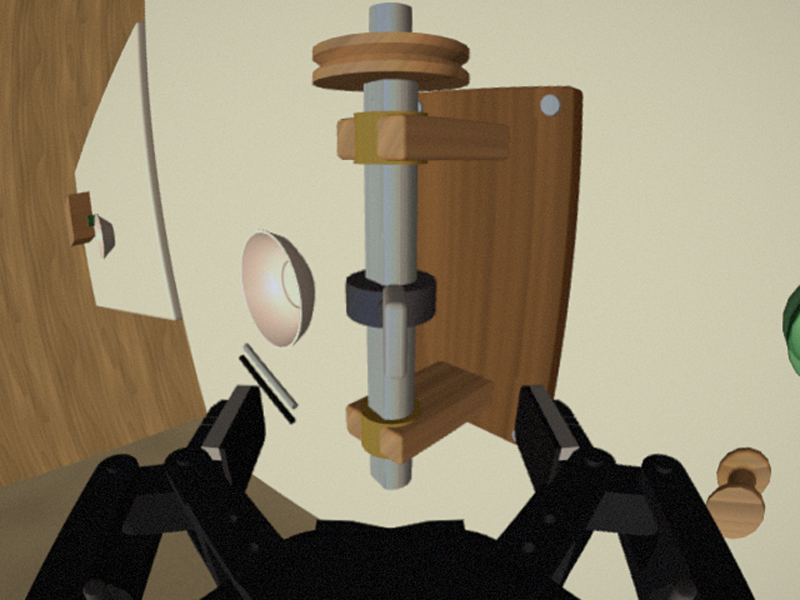

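The wing is seen end-on at (395,340), almost on the tool axis, so the lean is about 0.84. Next I'll advance and close.

Call:
play_rows --hand '[0,0,0,0,0]' --xyz '[[2,0,0.1],[4,0,0.1],[5,0,0.1],[6.1,0,0.1],[6.1,0,0.1]]' --rot '[[0,0.02,0],[0,0.04,0],[0,0.04,0],[0,0.04,0],[0,0.04,0]]'

```text
t: 2.75
tcp_pos: [0.5925, -0.0491, 0.1213]
eef_rot: [179.9, 41.8, -103.4]
contact_force: [-0.6, 0.3, -0.9]
gripper_width: 0.0848
```

Call:
play_rows --hand '[0.6,0.8,0.9,0.95,1]' --xyz '[[0,0,0],[0,0,0],[0,0,0],[0,0,0],[0,0,0]]' --rot '[[0,0,0],[0,0,0],[0,0,0],[0,0,0],[0,0,0]]' --grip_force 40

```text
t: 3.25
tcp_pos: [0.5935, -0.0465, 0.1222]
eef_rot: [-180.0, 41.9, -103.2]
contact_force: [0.1, 0.8, -0.0]
gripper_width: 0.0125
```

Call:
play_rows --hand '[1,1,1,1,1]' --xyz '[[0,0,0],[0,0,0],[0,0,0],[0,0,0],[0,0,0]]' --rot '[[0,0,0],[0,0,0],[0,0,0],[0,0,0],[0,0,0]]'

```text
t: 3.75
tcp_pos: [0.5936, -0.0462, 0.1219]
eef_rot: [-180.0, 41.9, -103.2]
contact_force: [0.6, 4.1, 0.5]
gripper_width: 0.009
```

```bash
python3 -c "
from h import *
wstate(arm.observe())"
```

```text
t 3.75 tcp_w(mm) [ 0.7 29.7 26.9] lean 0.839 rad_mm 40.1 off_mm -0.2 toolx.wx 0.000
M [[0.0, -1.0, -0.0], [-0.744, -0.0, 0.668], [-0.668, -0.0, -0.744]] F_tool [-3.42  0.35  2.36] M_tool [-0.046 -1.415  0.02 ] w 0.009
```

Call:
play_rows --hand '[1,1,1,1,1]' --xyz '[[0.02,0,-0.4],[0.08,0,-0.79],[0.18,0,-1.18],[0.32,0,-1.56],[0.49,0,-1.92]]' --rot '[[0,-0.1,0],[0,-0.2,0],[0,-0.3,0],[0,-0.4,0],[0,-0.5,0]]'

```text
t: 4.25
tcp_pos: [0.5897, -0.0621, 0.1327]
eef_rot: [-179.9, 70.8, -103.1]
contact_force: [2.0, 2.2, -15.9]
gripper_width: 0.009
```

Call:
play_rows --hand '[1,1,1,1,1]' --xyz '[[0.02,0,-0.4],[0.08,0,-0.79],[0.18,0,-1.18],[0.32,0,-1.56],[0.49,0,-1.92]]' --rot '[[0,-0.1,0],[0,-0.2,0],[0,-0.3,0],[0,-0.4,0],[0,-0.5,0]]'

```text
t: 4.75
tcp_pos: [0.5851, -0.0811, 0.1343]
eef_rot: [-0.1, 80.5, 76.7]
contact_force: [7.0, 8.6, -25.5]
gripper_width: 0.0092
```

Call:
play_rows --hand '[1,1,1]' --xyz '[[0,0,-0.2],[0,0,-0.2],[0,0,-0.2]]' --rot '[[0,-0.05,0],[0,-0.05,0],[0,-0.05,0]]'

```text
t: 5.05
tcp_pos: [0.5846, -0.0834, 0.1336]
eef_rot: [0.3, 77.8, 77.0]
contact_force: [5.9, 6.3, -8.7]
gripper_width: 0.0087
```

```bash
python3 - <<'E'
from h import *
import pickle
s=arm.observe();wstate(s);print(s["joint_pos"])
c=arm.calibration("wrist");pickle.dump(c,open("c3.pkl","wb"))
i=arm.capture("wrist")[:,:,::-1];cv2.imwrite("pics/w3.png",i)
i=cv2.convertScaleAbs(i[0:420,170:450],alpha=1.7)
cv2.imwrite("pics/w3v.png",cv2.resize(i,None,fx=1.42,fy=1.42,interpolation=cv2.INTER_CUBIC))
E
```

```text
t 5.05 tcp_w(mm) [ 0.5 -8.6 38.6] lean -0.213 rad_mm 39.6 off_mm -0.2 toolx.wx -0.001
M [[-0.001, -1.0, 0.001], [0.211, 0.001, 0.977], [-0.977, 0.001, 0.211]] F_tool [10.07 -4.3   5.5 ] M_tool [-1.00e-03 -1.14e+00 -9.63e-01] w 0.0087
[ 37.72444353  35.91312753 -40.10414702  99.51985198  13.27833029
  50.21569358  72.13045163]
```

View pics/w3v.png

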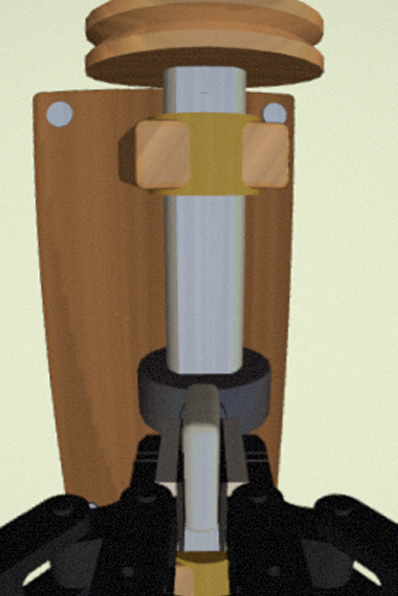

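The wing is nearly end-on and centred over the shaft. The flat shows as the bright band at columns 173–240 of the crop, with round strips on both sides. Next I'll take its profile numerically.

```bash
python3 - <<'E'
from h import *
import pickle
c=pickle.load(open("c3.pkl","rb"));im=cv2.imread("pics/w3.png").astype(np.float32)
L=-.213
ys=np.arange(-.017,.0171,.0005)
g=np.array([W(P0,Rx(-L).apply([x,y,.0105])+[0,0,.095])[0] for x in np.linspace(-.07,-.03,60) for y in ys])
uv=proj(c,"wrist",g).astype(np.float32).reshape(60,len(ys),2)
o=cv2.remap(im,uv[...,0],uv[...,1],cv2.INTER_CUBIC).mean(0)
for y,r in zip(ys,o): print("%.1f"%(y*1e3),r.round(0).astype(int).tolist(),end="; ")
print()
# expected positions in this plane of silhouettes/edges by model
e=W(P0,Rx(-L).inv().apply([0,0,0]))
cam=Rx(-L).inv().apply(R.from_euler("z",P0[2]).inv().apply(c["eye"]-[P0[0],P0[1],.095]));print("cam in collar frame",cam*1e3)
def pl(P): return cam[1]+(P[0]-cam[1])*(cam[2]-.0105)/(cam[2]-P[1])
for da in(-.15,-.1,-.05,0,.05,.1,.15):
    print(da,[round(1e3*pl((.014*np.sin(da+s*.723),.014*np.cos(da+s*.723))),2) for s in(-1,1)])
print("sil",max(pl((.014*np.sin(a),.014*np.cos(a))) for a in np.linspace(0,2,200)),min(pl((.014*np.sin(a),.014*np.cos(a))) for a in np.linspace(-2,0,200)))
E
```

```text
-17.0 [28, 47, 69]; -16.5 [28, 47, 69]; -16.0 [28, 47, 69]; -15.5 [28, 47, 69]; -15.0 [28, 48, 70]; -14.5 [29, 49, 72]; -14.0 [29, 48, 67]; -13.5 [35, 43, 51]; -13.0 [42, 46, 49]; -12.5 [49, 54, 57]; -12.0 [57, 63, 66]; -11.5 [62, 68, 71]; -11.0 [65, 71, 75]; -10.5 [69, 76, 80]; -10.0 [70, 77, 80]; -9.5 [91, 89, 87]; -9.0 [106, 99, 95]; -8.5 [109, 101, 97]; -8.0 [109, 101, 97]; -7.5 [108, 100, 96]; -7.0 [106, 99, 95]; -6.5 [105, 98, 94]; -6.0 [105, 97, 93]; -5.5 [104, 97, 93]; -5.0 [104, 97, 94]; -4.5 [105, 98, 94]; -4.0 [106, 99, 95]; -3.5 [108, 101, 97]; -3.0 [110, 102, 98]; -2.5 [110, 102, 99]; -2.0 [109, 102, 98]; -1.5 [108, 100, 97]; -1.0 [106, 99, 95]; -0.5 [106, 99, 95]; 0.0 [108, 100, 96]; 0.5 [109, 101, 97]; 1.0 [108, 100, 97]; 1.5 [107, 99, 96]; 2.0 [107, 99, 96]; 2.5 [107, 100, 96]; 3.0 [107, 100, 96]; 3.5 [107, 100, 96]; 4.0 [106, 99, 95]; 4.5 [107, 99, 96]; 5.0 [107, 100, 96]; 5.5 [106, 98, 95]; 6.0 [104, 96, 93]; 6.5 [103, 96, 92]; 7.0 [104, 97, 93]; 7.5 [105, 98, 94]; 8.0 [107, 100, 96]; 8.5 [109, 101, 97]; 9.0 [104, 101, 96]; 9.5 [96, 101, 95]; 10.0 [93, 101, 95]; 10.5 [91, 99, 95]; 11.0 [89, 97, 94]; 11.5 [83, 92, 92]; 12.0 [77, 84, 87]; 12.5 [62, 70, 78]; 13.0 [37, 52, 69]; 13.5 [25, 44, 66]; 14.0 [26, 44, 65]; 14.5 [26, 44, 64]; 15.0 [26, 44, 65]; 15.5 [27, 46, 68]; 16.0 [29, 49, 71]; 16.5 [30, 50, 73]; 17.0 [30, 50, 73]; 
cam in collar frame [-82.00058736  -1.25184147 182.43481532]
-0.15 [np.float64(-10.65), np.float64(7.66)]
-0.1 [np.float64(-10.21), np.float64(8.22)]
-0.05 [np.float64(-9.75), np.float64(8.75)]
0 [np.float64(-9.26), np.float64(9.26)]
0.05 [np.float64(-8.75), np.float64(9.75)]
0.1 [np.float64(-8.2), np.float64(10.2)]
0.15 [np.float64(-7.64), np.float64(10.62)]
sil 0.013168507688962081 -0.0132985545015706
```

```bash
python3 - <<'E'
from h import *
import pickle
c=pickle.load(open("c3.pkl","rb"));im=cv2.imread("pics/w3.png").astype(np.float32)
L=-.213
for r in (.064,.065):
  for x0,x1 in((-.015,-.005),(-.005,.005),(.005,.015)):
    ys=np.arange(-.009,.0091,.0005)
    g=np.array([W(P0,Rx(-L).apply([x,y,r])+[0,0,.095])[0] for x in np.linspace(x0,x1,20) for y in ys])
    uv=proj(c,"wrist",g).astype(np.float32).reshape(20,len(ys),2)
    o=cv2.remap(im,uv[...,0],uv[...,1],cv2.INTER_CUBIC).mean(0).mean(1)
    print(r,x0,uv[10,18],[(round(y*1e3,1),int(v)) for y,v in zip(ys,o)])
E
```

```text
0.064 -0.015 [315.3544  320.13425] [(np.float64(-9.0), 38), (np.float64(-8.5), 39), (np.float64(-8.0), 35), (np.float64(-7.5), 20), (np.float64(-7.0), 7), (np.float64(-6.5), 17), (np.float64(-6.0), 58), (np.float64(-5.5), 83), (np.float64(-5.0), 85), (np.float64(-4.5), 89), (np.float64(-4.0), 93), (np.float64(-3.5), 96), (np.float64(-3.0), 97), (np.float64(-2.5), 97), (np.float64(-2.0), 97), (np.float64(-1.5), 97), (np.float64(-1.0), 97), (np.float64(-0.5), 97), (np.float64(0.0), 99), (np.float64(0.5), 100), (np.float64(1.0), 99), (np.float64(1.5), 99), (np.float64(2.0), 100), (np.float64(2.5), 93), (np.float64(3.0), 64), (np.float64(3.5), 17), (np.float64(4.0), 4), (np.float64(4.5), 12), (np.float64(5.0), 30), (np.float64(5.5), 38), (np.float64(6.0), 38), (np.float64(6.5), 38), (np.float64(7.0), 38), (np.float64(7.5), 37), (np.float64(8.0), 38), (np.float64(8.5), 38), (np.float64(9.0), 37)]
0.064 -0.005 [315.2479  342.14764] [(np.float64(-9.0), 64), (np.float64(-8.5), 53), (np.float64(-8.0), 30), (np.float64(-7.5), 18), (np.float64(-7.0), 17), (np.float64(-6.5), 14), (np.float64(-6.
[... 3608 characters left out ...]
, 44), (np.float64(-5.5), 80), (np.float64(-5.0), 85), (np.float64(-4.5), 88), (np.float64(-4.0), 92), (np.float64(-3.5), 95), (np.float64(-3.0), 96), (np.float64(-2.5), 97), (np.float64(-2.0), 97), (np.float64(-1.5), 97), (np.float64(-1.0), 97), (np.float64(-0.5), 97), (np.float64(0.0), 98), (np.float64(0.5), 99), (np.float64(1.0), 98), (np.float64(1.5), 98), (np.float64(2.0), 98), (np.float64(2.5), 95), (np.float64(3.0), 62), (np.float64(3.5), 20), (np.float64(4.0), 24), (np.float64(4.5), 27), (np.float64(5.0), 28), (np.float64(5.5), 21), (np.float64(6.0), 5), (np.float64(6.5), 5), (np.float64(7.0), 5), (np.float64(7.5), 6), (np.float64(8.0), 6), (np.float64(8.5), 6), (np.float64(9.0), 7)]
```

Call:
play_rows --hand '[1,1,1,1]' --xyz '[[0.05,0,0.07],[0.1,0,0.14],[0.1,0,0.14],[0.1,0,0.14]]' --rot '[[0,0.018,0],[0,0.035,0],[0,0.035,0],[0,0.035,0]]'

```text
t: 5.5
tcp_pos: [0.5852, -0.0816, 0.134]
eef_rot: [-0.0, 79.9, 76.8]
contact_force: [3.3, 5.0, -1.5]
gripper_width: 0.0092
```

```bash
cat > wl.py <<'E'
from h import *
from scipy.ndimage import gaussian_filter1d
def look(name,L):
    s=arm.observe();wstate(s);c=arm.calibration("wrist");im=arm.capture("wrist")[:,:,::-1];cv2.imwrite(f"pics/{name}.png",im);im=im.astype(np.float32)
    def prof(r,x0,x1,h):
        ys=np.arange(-h,h,.0002)
        g=W(P0,Rx(-L).apply([[x,y,r] for x in np.linspace(x0,x1,40) for y in ys])+[0,0,.095])
        uv=proj(c,"wrist",g).astype(np.float32).reshape(40,len(ys),2)
        o=cv2.remap(im,uv[...,0],uv[...,1],cv2.INTER_CUBIC).mean(0)
        d=np.diff(gaussian_filter1d(o[:,0],1.5))
        k=[i for i in range(1,len(d)-1) if abs(d[i])>=abs(d[i-1]) and abs(d[i])>abs(d[i+1]) and abs(d[i])>1.0]
        print(r,[(round(float(ys[i])*1e3+.1,1),round(float(d[i]),1)) for i in k])
    prof(.0105,-.07,-.03,.017); prof(.065,-.012,.012,.009)
E
python3 -c "
from wl import *
look('w4',-.18)"
```

```text
t 5.50 tcp_w(mm) [ 0.6 -6.6 39. ] lean -0.176 rad_mm 39.5 off_mm 0.3 toolx.wx 0.000
M [[0.0, -1.0, -0.0], [0.175, -0.0, 0.985], [-0.985, -0.0, 0.175]] F_tool [ 2.48 -2.07  5.28] M_tool [ 0.02  -1.167 -0.352] w 0.0092
0.0105 [(-12.7, 3.4), (-9.9, 7.6), (8.9, -2.6), (12.7, -8.1)]
0.065 [(-8.7, 1.3), (-7.3, -3.4), (-5.1, 13.3), (2.1, -1.0), (3.9, -16.2), (5.9, 3.3), (7.5, -1.5)]
```

Now the wing and the flat are both at a lean of about -0.18 within 0.02 rad, so they're squarely aligned. Next I'll turn the screw clockwise (+ about tool x), following it in at 5 mm/rad.

Call:
play_rows --hand '[1,1,1,1,1]' --xyz '[[0.05,0,0],[0.1,0,0],[0.15,0,0],[0.2,0,0],[0.25,0,0]]' --rot '[[0.1,0,0],[0.2,0,0],[0.3,0,0],[0.4,0,0],[0.5,0,0]]'

```text
t: 6.05
tcp_pos: [0.5848, -0.0821, 0.1313]
eef_rot: [29.1, 80.0, 77.0]
contact_force: [1.7, 2.8, -0.9]
gripper_width: 0.0092
```

```bash
python3 -c "
from h import *
s=arm.observe();wstate(s);print(s['joint_pos'],s['tau'])"
```

```text
t 6.05 tcp_w(mm) [ 0.4 -7.2 36.3] lean -0.175 rad_mm 37.0 off_mm -0.8 toolx.wx -0.001
M [[-0.001, -0.875, 0.483], [0.174, 0.476, 0.862], [-0.985, 0.085, 0.152]] F_tool [1.42 0.49 3.05] M_tool [-0.162 -0.684  0.18 ] w 0.0092
[ 30.63694827  33.75755408 -30.21360597  99.66889041   8.33799974
  49.18507323  47.50717437] [  3.1185168  -60.31115055  -6.0788615  -20.22281885   0.46465536
   0.4176286    1.18818976]
```

Call:
play_rows --hand '[1,1,1]' --xyz '[[0.03,0,0],[0.06,0,0],[0.08,0,0]]' --rot '[[0.06,0,0],[0.12,0,0],[0.16,0,0]]'

```text
t: 6.35
tcp_pos: [0.5846, -0.0821, 0.1305]
eef_rot: [38.3, 80.0, 77.1]
contact_force: [0.6, 1.8, 0.4]
gripper_width: 0.0095
```

```bash
cat > st.py <<'E'
from h import *
s=arm.observe();Rt=R.from_euler("xyz",s["eef_rot"],degrees=True);M=(R.from_euler("z",P0[2]).inv()*Rt).as_matrix()
t=R.from_euler("z",P0[2]).inv().apply(s["tcp_pos"]-[P0[0],P0[1],.095])
print("t %.2f twist %.3f lean %.3f rad %.1f"%(s["t"],np.arctan2(M[0,2],-M[0,1]),np.arctan2(-M[1,0],-M[2,0]),-t@M[:,0]*1e3),"F",Rt.inv().apply(s["contact_force"]).round(2),"M",Rt.inv().apply(s["ft_torque"]).round(3),"tau7 %.3f"%s["tau"][6])
E
python3 st.py
```

```text
t 6.35 twist 0.663 lean -0.175 rad 36.2 F [-0.1   1.11  1.63] M [-0.128 -0.535  0.277] tau7 0.209
```

Call:
play_rows --hand '[1,1,1]' --xyz '[[0.02,0,0],[0.05,0,0],[0.05,0,0]]' --rot '[[0.05,0,0],[0.1,0,0],[0.1,0,0]]'

```text
t: 6.65
tcp_pos: [0.5845, -0.0821, 0.1299]
eef_rot: [44.0, 80.0, 77.2]
contact_force: [0.7, 1.9, 0.1]
gripper_width: 0.009
```

```bash
python3 st.py
```

```text
t 6.65 twist 0.761 lean -0.175 rad 35.7 F [0.26 1.16 1.61] M [ 0.016 -0.313  0.351] tau7 -0.564
```

Call:
play_rows --hand '[1,1,1]' --xyz '[[0.02,0,0],[0.03,0,0],[0.03,0,0]]' --rot '[[0.03,0,0],[0.06,0,0],[0.06,0,0]]'

```text
t: 6.95
tcp_pos: [0.5845, -0.0821, 0.1297]
eef_rot: [47.4, 80.0, 77.1]
contact_force: [-1.8, 1.9, 0.7]
gripper_width: 0.0093
```

```bash
python3 st.py
```

```text
t 6.95 twist 0.822 lean -0.174 rad 35.4 F [-0.46  2.64 -0.56] M [0.017 0.173 0.458] tau7 -0.361
```

Call:
play_rows --hand '[1,1,1,1]' --xyz '[[0.02,0,0],[0.03,0,0],[0.03,0,0],[0.03,0,0]]' --rot '[[0.03,0,0],[0.06,0,0],[0.06,0,0],[0.06,0,0]]'

```text
t: 7.35
tcp_pos: [0.5846, -0.0819, 0.1293]
eef_rot: [50.8, 80.0, 77.2]
contact_force: [-5.1, 0.5, 1.8]
gripper_width: 0.0096
```

```bash
python3 st.py
```

```text
t 7.35 twist 0.881 lean -0.174 rad 35.0 F [-1.88  3.   -4.16] M [-0.031  0.801  0.598] tau7 -0.050
```

Call:
play_rows --hand '[1,1,1,1]' --xyz '[[0.02,0,0],[0.03,0,0],[0.03,0,0],[0.03,0,0]]' --rot '[[0.03,0,0],[0.06,0,0],[0.06,0,0],[0.06,0,0]]'

```text
t: 7.75
tcp_pos: [0.5845, -0.0819, 0.129]
eef_rot: [54.4, 80.0, 77.2]
contact_force: [-4.9, 1.3, 3.0]
gripper_width: 0.0089
```

```bash
python3 st.py
```

```text
t 7.75 twist 0.942 lean -0.174 rad 34.7 F [-2.88  3.53 -3.75] M [-0.022  0.991  0.568] tau7 -0.042
```

Call:
play_rows --hand '[1,1,1,1]' --xyz '[[0.01,0,0],[0.02,0,0],[0.02,0,0],[0.02,0,0]]' --rot '[[0.02,0,0],[0.04,0,0],[0.04,0,0],[0.04,0,0]]'

```text
t: 8.15
tcp_pos: [0.5844, -0.0818, 0.1288]
eef_rot: [56.7, 80.0, 77.3]
contact_force: [-4.0, 0.1, 3.6]
gripper_width: 0.0095
```

```bash
python3 st.py
```

```text
t 8.15 twist 0.982 lean -0.174 rad 34.5 F [-3.71  2.02 -3.36] M [-0.013  1.137  0.558] tau7 -0.055
```

Call:
play_rows --hand '[1,1,1,1]' --xyz '[[0.01,0,0],[0.02,0,0],[0.02,0,0],[0.02,0,0]]' --rot '[[0.02,0,0],[0.04,0,0],[0.04,0,0],[0.04,0,0]]'

```text
t: 8.55
tcp_pos: [0.5844, -0.0818, 0.1286]
eef_rot: [59.0, 80.0, 77.3]
contact_force: [-5.5, -0.1, 2.5]
gripper_width: 0.0091
```

```bash
python3 st.py
```

```text
t 8.55 twist 1.022 lean -0.174 rad 34.3 F [-2.71  1.99 -5.04] M [-0.011  1.159  0.491] tau7 -0.055
```

Call:
play_rows --hand '[1,1,1,1]' --xyz '[[0.01,0,0],[0.02,0,0],[0.02,0,0],[0.02,0,0]]' --rot '[[0.02,0,0],[0.04,0,0],[0.04,0,0],[0.04,0,0]]'

```text
t: 8.95
tcp_pos: [0.5843, -0.0818, 0.1284]
eef_rot: [61.4, 80.0, 77.3]
contact_force: [-5.0, 0.3, 3.0]
gripper_width: 0.0092
```

```bash
python3 st.py
```

```text
t 8.95 twist 1.062 lean -0.174 rad 34.1 F [-3.08  2.08 -4.45] M [0.005 1.268 0.455] tau7 -0.055
```

Call:
play_rows --hand '[1,1,1,1]' --xyz '[[0.01,0,0],[0.02,0,0],[0.02,0,0],[0.02,0,0]]' --rot '[[0.02,0,0],[0.04,0,0],[0.04,0,0],[0.04,0,0]]'

```text
t: 9.35
tcp_pos: [0.5842, -0.0818, 0.1282]
eef_rot: [63.7, 80.0, 77.4]
contact_force: [-5.9, 1.2, 3.8]
gripper_width: 0.0091
```

```bash
python3 st.py
```

```text
t 9.35 twist 1.102 lean -0.174 rad 33.9 F [-3.75  3.2  -5.19] M [-0.06   1.264  0.373] tau7 -0.054
```

Call:
play_rows --hand '[1,1,1,1]' --xyz '[[0.01,0,0],[0.02,0,0],[0.02,0,0],[0.02,0,0]]' --rot '[[0.02,0,0],[0.04,0,0],[0.04,0,0],[0.04,0,0]]'

```text
t: 9.75
tcp_pos: [0.5842, -0.0817, 0.128]
eef_rot: [66.0, 80.0, 77.4]
contact_force: [-6.0, 0.1, 3.9]
gripper_width: 0.0089
```

```bash
python3 st.py
```

```text
t 9.75 twist 1.142 lean -0.174 rad 33.7 F [-4.09  1.92 -5.58] M [0.002 1.344 0.319] tau7 -0.054
```

Call:
play_rows --hand '[1,1,1,1]' --xyz '[[0.01,0,0],[0.02,0,0],[0.02,0,0],[0.02,0,0]]' --rot '[[0.02,0,0],[0.04,0,0],[0.04,0,0],[0.04,0,0]]'

```text
t: 10.15
tcp_pos: [0.5841, -0.0817, 0.1278]
eef_rot: [68.4, 80.0, 77.5]
contact_force: [-6.7, 0.2, 3.4]
gripper_width: 0.0089
```

```bash
python3 st.py; python3 - <<'E'
from h import *
i=arm.capture("wrist")[:,:,::-1];cv2.imwrite("pics/w5.png",i)
i=cv2.convertScaleAbs(i[180:460,150:480],alpha=1.7)
cv2.imwrite("pics/w5v.png",cv2.resize(i,None,fx=2,fy=2,interpolation=cv2.INTER_CUBIC))
E
```

```text
t 10.15 twist 1.182 lean -0.174 rad 33.5 F [-3.54  1.8  -6.36] M [-0.09   1.413  0.313] tau7 -0.054
```

View pics/w5v.png

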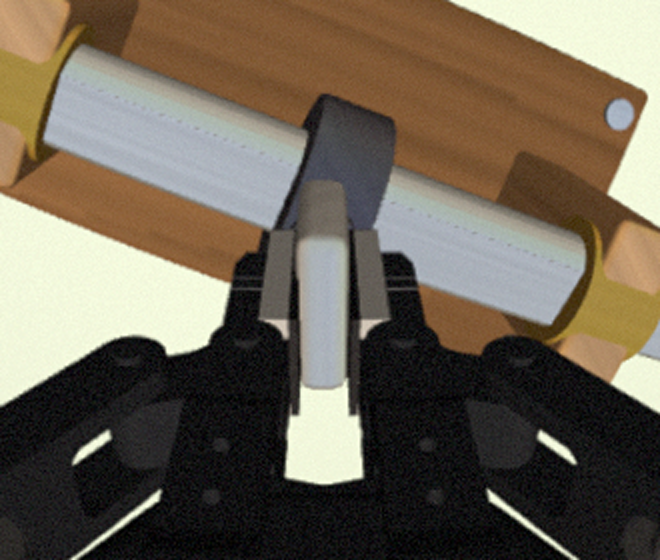

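The wing turned with the gripper by about 1.18 rad. There's no firm stop yet.

Call:
play_rows --hand '[1,1,1,1]' --xyz '[[0.01,0,0],[0.02,0,0],[0.02,0,0],[0.02,0,0]]' --rot '[[0.02,0,0],[0.04,0,0],[0.04,0,0],[0.04,0,0]]'

```text
t: 10.6
tcp_pos: [0.5841, -0.0817, 0.1276]
eef_rot: [70.7, 80.0, 77.5]
contact_force: [-6.6, 0.1, 3.5]
gripper_width: 0.009
```

```bash
python3 st.py; python3 st.py
```

```text
t 10.60 twist 1.222 lean -0.174 rad 33.3 F [-3.73  1.5  -6.37] M [-0.065  1.465  0.208] tau7 -0.068
t 10.60 twist 1.222 lean -0.174 rad 33.3 F [-3.73  1.5  -6.37] M [-0.065  1.465  0.208] tau7 -0.068
```

Call:
play_rows --hand '[1,1,1,1]' --xyz '[[0.01,0,0],[0.02,0,0],[0.02,0,0],[0.02,0,0]]' --rot '[[0.02,0,0],[0.04,0,0],[0.04,0,0],[0.04,0,0]]'

```text
t: 11.0
tcp_pos: [0.584, -0.0816, 0.1275]
eef_rot: [73.0, 80.0, 77.5]
contact_force: [-7.5, 0.3, 4.7]
gripper_width: 0.0093
```

```bash
python3 st.py
```

```text
t 11.00 twist 1.262 lean -0.174 rad 33.2 F [-4.87  1.71 -7.19] M [-0.108  1.568  0.25 ] tau7 -0.103
```

Contact has started: M_x and tau7 are both climbing. I'll use smaller steps from here.

Call:
play_rows --hand '[1,1,1]' --xyz '[[0.01,0,0],[0.01,0,0],[0.01,0,0]]' --rot '[[0.025,0,0],[0.025,0,0],[0.025,0,0]]'

```text
t: 11.3
tcp_pos: [0.584, -0.0816, 0.1274]
eef_rot: [74.5, 80.0, 77.6]
contact_force: [-6.7, -1.0, 5.2]
gripper_width: 0.0092
```

```bash
python3 st.py
```

```text
t 11.30 twist 1.287 lean -0.174 rad 33.1 F [-5.53  0.24 -6.48] M [-0.091  1.644  0.176] tau7 -0.131
```

Call:
play_rows --hand '[1,1,1]' --xyz '[[0,0,0],[0,0,0],[0,0,0]]' --rot '[[0.02,0,0],[0.02,0,0],[0.02,0,0]]'

```text
t: 11.6
tcp_pos: [0.5839, -0.0816, 0.1274]
eef_rot: [75.6, 80.0, 77.6]
contact_force: [-7.1, -0.5, 5.1]
gripper_width: 0.0089
```

```bash
python3 st.py
```

```text
t 11.60 twist 1.306 lean -0.174 rad 33.1 F [-5.38  0.58 -6.88] M [-0.17   1.556  0.133] tau7 -0.165
```

Call:
play_rows --hand '[1,1,1]' --xyz '[[0,0,0],[0,0,0],[0,0,0]]' --rot '[[0.02,0,0],[0.02,0,0],[0.02,0,0]]'

```text
t: 11.9
tcp_pos: [0.5839, -0.0816, 0.1273]
eef_rot: [76.8, 80.0, 77.6]
contact_force: [-7.6, 0.7, 5.3]
gripper_width: 0.0092
```

```bash
python3 st.py; for i in 1 2 3 4 5 6; do python3 -c "
from bench import arm
arm.capture('side')"; python3 st.py; done
```

```text
t 11.90 twist 1.326 lean -0.174 rad 33.0 F [-5.36  1.75 -7.34] M [-0.216  1.618  0.162] tau7 -0.194
t 11.95 twist 1.326 lean -0.174 rad 33.0 F [-3.58  1.03 -6.57] M [-0.176  1.574  0.098] tau7 -0.181
t 12.00 twist 1.326 lean -0.174 rad 33.0 F [-4.41  0.73 -6.42] M [-0.187  1.595  0.09 ] tau7 -0.178
t 12.05 twist 1.326 lean -0.174 rad 33.0 F [-3.66  1.1  -6.98] M [-0.219  1.546  0.091] tau7 -0.178
t 12.10 twist 1.326 lean -0.174 rad 33.0 F [-3.66  0.88 -6.58] M [-0.191  1.545  0.095] tau7 -0.178
t 12.15 twist 1.326 lean -0.174 rad 33.0 F [-3.89  0.48 -7.21] M [-0.158  1.595  0.068] tau7 -0.178
t 12.20 twist 1.326 lean -0.174 rad 33.0 F [-4.1   1.83 -7.25] M [-0.143  1.613  0.113] tau7 -0.178
```

Torque holds at about 0.18 N m, and the wing has stopped within the expected range. I'll give it one small nudge, hold, then release.

Call:
play_rows --hand '[1,1,1,1]' --xyz '[[0,0,0],[0,0,0],[0,0,0],[0,0,0]]' --rot '[[0.012,0,0],[0.012,0,0],[0.012,0,0],[0.012,0,0]]'

```text
t: 12.6
tcp_pos: [0.5839, -0.0816, 0.1272]
eef_rot: [77.5, 80.0, 77.7]
contact_force: [-7.8, 0.9, 4.5]
gripper_width: 0.009
```

```bash
python3 st.py; for i in 1 2 3 4; do python3 -c "
from bench import arm
arm.capture('side')"; python3 st.py; done
```

```text
t 12.60 twist 1.338 lean -0.174 rad 32.9 F [-4.58  1.71 -7.59] M [-0.196  1.581  0.065] tau7 -0.214
t 12.65 twist 1.338 lean -0.174 rad 33.0 F [-3.91  1.27 -7.17] M [-0.225  1.582  0.042] tau7 -0.213
t 12.70 twist 1.338 lean -0.174 rad 32.9 F [-4.3   0.2  -7.41] M [-0.182  1.573  0.046] tau7 -0.213
t 12.75 twist 1.338 lean -0.174 rad 33.0 F [-4.07  0.28 -7.58] M [-0.228  1.545  0.106] tau7 -0.213
t 12.80 twist 1.338 lean -0.174 rad 32.9 F [-3.6   1.   -6.92] M [-0.146  1.577  0.056] tau7 -0.213
```

Call:
play_rows --hand '[0.8,0.6,0.5,0.5,0.5]' --xyz '[[0,0,0],[0,0,0],[0,0,0],[0,0,0],[0,0,0]]' --rot '[[0,0,0],[0,0,0],[0,0,0],[0,0,0],[0,0,0]]'

```text
t: 13.3
tcp_pos: [0.5855, -0.0814, 0.1276]
eef_rot: [76.5, 80.0, 76.6]
contact_force: [-0.1, 0.0, 0.3]
gripper_width: 0.043
```

Call:
play_rows --hand '[0.5,0.5,0.5,0.5,0.5]' --xyz '[[-2,0,0],[-4,0,0],[-6,0,0],[-8,0,0],[-8,0,0]]' --rot '[[0,0,0],[0,0,0],[0,0,0],[0,0,0],[0,0,0]]'

```text
t: 13.8
tcp_pos: [0.5836, -0.0957, 0.209]
eef_rot: [74.9, 80.0, 75.1]
contact_force: [0.3, -0.1, -0.1]
gripper_width: 0.043
```

```bash
python3 st.py; python3 - <<'E'
from h import *
import pickle
c=arm.calibration("wrist");pickle.dump(c,open("c6.pkl","wb"))
i=arm.capture("wrist")[:,:,::-1];cv2.imwrite("pics/w6.png",i)
i=cv2.convertScaleAbs(i[100:400,130:500],alpha=1.7)
cv2.imwrite("pics/w6v.png",cv2.resize(i,None,fx=2,fy=2,interpolation=cv2.INTER_CUBIC))
E
```

```text
t 13.80 twist 1.337 lean -0.175 rad 115.9 F [ 0.12 -0.15  0.32] M [ 0.035  0.032 -0.186] tau7 0.049
```

View pics/w6v.png

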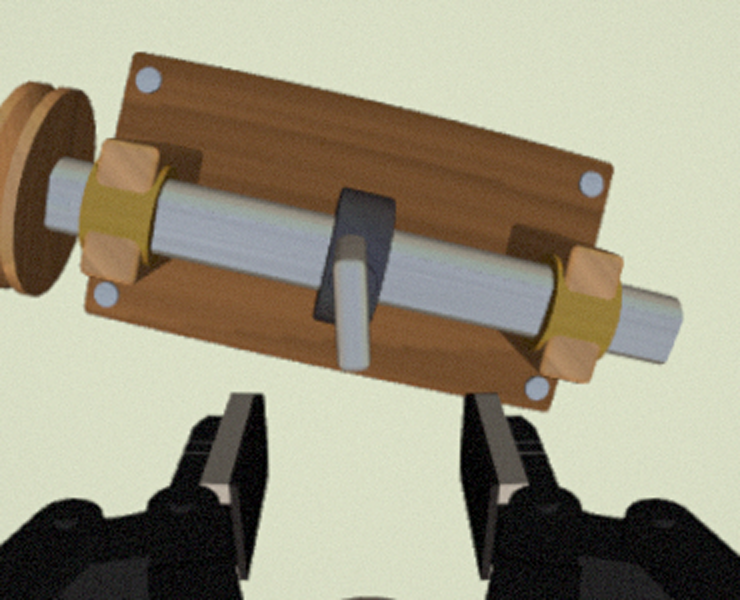

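The wing now lies across the shaft, with its outer face centred at about (351,315) in the crop, and the gripper is clear. One last check compares the lean with the flat.

```bash
python3 - <<'E'
from h import *
import pickle
c=pickle.load(open("c6.pkl","rb"))
f=lambda u,v:((u-130)*2,(v-100)*2)
for L in(-.3,-.25,-.2,-.15,-.1):
    q=proj(c,"wrist",W(P0,Rx(-L).apply([[0,0,.0587]])+[0,0,.095]))[0];print(L,f(*q))
# shaft silhouette & flat edges profile at x -.05 & .045
im=cv2.imread("pics/w6.png").astype(np.float32);L=-.18
from scipy.ndimage import gaussian_filter1d
for x0,x1 in((-.068,-.03),(.03,.068)):
    ys=np.arange(-.017,.017,.0002)
    g=W(P0,Rx(-L).apply([[x,y,.0105] for x in np.linspace(x0,x1,40) for y in ys])+[0,0,.095])
    uv=proj(c,"wrist",g).astype(np.float32).reshape(40,len(ys),2)
    o=cv2.remap(im,uv[...,0],uv[...,1],cv2.INTER_CUBIC).mean(0)[:,0]
    d=np.diff(gaussian_filter1d(o,1.5))
    print([(round(float(ys[i])*1e3,1),round(float(d[i]),1)) for i in range(1,len(d)-1) if abs(d[i])>=abs(d[i-1]) and abs(d[i])>abs(d[i+1]) and abs(d[i])>.8])
E
```

```text
-0.3 (np.float64(348.0056238879863), np.float64(339.5156315099298))
-0.25 (np.float64(350.23605051878917), np.float64(331.02151345279435))
-0.2 (np.float64(352.5073381410501), np.float64(322.19226606629195))
-0.15 (np.float64(354.80962058292846), np.float64(313.0633104294733))
-0.1 (np.float64(357.1324684792978), np.float64(303.67344823796145))
[(-10.2, 6.1), (12.2, -1.6), (16.2, -4.3)]
[(-10.2, 5.6), (12.2, -1.3), (16.2, -4.6)]
```

```bash
python3 -c "
from bench import arm
print(arm.sign_off(), arm.observe()['t'])"
```

```text
the job is handed in; nothing more can be done
the job is handed in; nothing more can be done
```

The collar's wing screw now faces the flat and is tightened onto it, and I handed the job in at about 14 s of the 64 s allowed.

- **Squaring:** I gripped the wing at a lean of about 0.84 rad. I turned the collar until the wing and the flat both read about -0.18 rad, agreeing to roughly 0.02 rad in the wrist picture.
- **Tightening:** I turned the wing clockwise 1.34 rad. The torque started to climb at about 1.25 rad and was held near 0.20 N m. Empty, the sensor read +0.035 N m, so the true torque was probably about 0.23 N m. That is inside the 0.15–0.25 range and well under 0.4.
- **Release:** I opened the gripper and drew back about 8 cm; the contact force then read about zero. The jar, bowl and spool were not touched.

**Last checks:**
- The final picture puts the lean at about -0.16 rad by eye, which agrees with the earlier reading.
- I tried to re-measure the flat's edges in that same picture, but the result was not clear enough to use. The squareness therefore rests on the picture taken just before tightening.
- While the screw turned there was a side force of up to about 7 N along the shaft, from a slight off-centre grip. It was gone after release.

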